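# Feed one wax tablet to the bay beside the melting pot

## Task

Press the feeder's plunger all the way down once, so that a single wax tablet comes out, and let the plunger rise again. Then nudge that tablet sideways along the board, without pinching or lifting it, into the bay on the side where the wax pot stands, until the whole tablet lies inside the bay. Leave the other tablets in the feeder and everything else on the table where it is.

Things in the scene. Friction and masses are not known exactly. Their poses are not given: they have to be found in the camera images.
- feeder: Wax-tablet feeder, screwed down: dark wooden board 290 mm wide (y), 6 mm thick, x -115 to +120 mm, with a tablet magazine, a plunger housing behind it and a bay at each side in front. Origin: on the table top under the magazine's centre. z up, y left, x from magazine to plunger (away from the robot). Grey housing: x +27 to +113, y -28 to +28, top 50 mm above the table. Stamp and jar stand beside the housing; in front the board is clear.
- plunger (a joint): Plunger travel in m: 0 up, 0.030 fully down. Moves straight down against a spring (3 N at the top, 7.5 N at the bottom) and rises by itself. A pusher slides the lowest tablet out at the front (-x), 2.33 mm per mm of plunger; at full travel the tablet's centre is 70 mm in front of the feeder's origin, at point landing. Each press puts out one more tablet.
- plunger_top (a point): Centre of the top face of the plunger's round black cap, 38 mm in diameter, 10 mm thick, 75 mm behind (+x) the magazine's centre; its top is 99 mm above the table when up and 69 mm when fully down. Moves with the plunger.
- landing (a point): Point on the board's top face (6 mm above the table), 70 mm in front of the magazine's centre, midway between the two bays: about where a tablet comes to lie.
- bay_left (a point): Point on the board's top face in the middle of the left (+y) bay, 103 mm from point landing. The bay is a fence of aluminium strips 10 mm high, 6 mm thick on three sides, open towards the landing: inside 64 mm wide (feeder's x) and 56 mm deep (y), centred here, so mouth and end wall are each 28 mm away. A tablet is wholly inside with its centre up to 6 mm short of or beyond this point.
- bay_right (a point): The same for the right bay (-y side of the feeder), its mirror image, open towards the landing point.
- tablet0_center (a point): Centre of the lowest wax tablet in the magazine, the one that comes out: a wax-coloured disc 44 mm in diameter and 14 mm thick, about 20 g, lying flat; its centre is 7 mm above the board, 13 mm above the table.
- tablet1_center (a point): Centre of the second tablet in the magazine, same size, lying on the first; it must stay in the magazine (it drops into the lowest place).
- tablet2_center (a point): Centre of the third, top tablet, same size; it must stay in the magazine: a square aluminium tower, 55 by 55 mm outside, top 54 mm above the table, with a slit in its front and a gate below the slit.
- wax_pot: The wax pot: a dark steel cooking pot with two side handles, about 124 mm in diameter and 80 mm high, empty. Stands beside the board, either left or right of it; the bay on that side is the one to use. Origin: middle of its underside.
- dye_bowl: A dark steel bowl without handles, about 124 mm in diameter and 50 mm high, on the other side of the board. Origin: middle of its underside.
- pen_long: A wax-drawing pen, wooden stick 130 mm long with a copper cup, lying in front of the board; leave alone. Origin: middle of its underside.
- pen_short: A shorter wax-drawing pen, stick 100 mm long, lying in front of the board; leave alone. Origin: middle of its underside.
- stamp: A copper printing stamp, 70 by 90 mm, 55 mm high with its handle, on the board beside the plunger housing; leave alone. Origin: middle of its underside.
- jar: A glass jar, 60 mm in diameter and 75 mm high, on the board at the other side of the plunger housing; leave alone. Origin: middle of its underside.
- spool: A wooden thread spool, 44 mm in diameter and 50 mm high, standing at a rear corner of the board; leave alone. Origin: middle of its underside.
- paraffin: A pale paraffin block, 80 by 50 by 30 mm, at a rear corner of the board; leave alone. Origin: middle of its underside.
- tablet0: The lowest tablet as an object: its origin is the centre of its underside (7 mm below point tablet0_center).
Mind the look-alikes: they are no part of the job. Leave any blue or yellow look-alike of the wax_pot alone. Leave any green or turquoise look-alike of the part that bears tablet2_center alone.

How it is judged:
On the way, in this order (a step that is already met when the one before it is completed fails the run):
1. the plunger is pressed fully down (at least 26 mm) and the lowest tablet has come out of the gate (value of joint plunger above 0.026 m and x of tablet0_center in the frame of feeder below -0.056 m), for 0.05 s.
2. the plunger is let up again, with the tablet lying in front of the magazine (value of joint plunger below 0.005 m and x of tablet0_center in the frame of feeder below -0.05 m), for 0.1 s.
3. the tablet is pushed wholly into the bay beside the wax pot (x of tablet0_center in the frame of feeder between -0.081 and -0.059 m and ((y of tablet0_center in the frame of feeder between 0.096 and 0.112 m and horizontal distance between bay_left and wax_pot below 0.215 m) or (y of tablet0_center in the frame of feeder between -0.112 and -0.096 m and horizontal distance between bay_right and wax_pot below 0.215 m)) and height (world z) of tablet0_center below 0.018 m), for 0.2 s.
At the end, for the whole second after the job is handed in: The first tablet lies flat on the board, wholly inside the bay next to the wax pot (its centre 96 to 112 mm sideways of the feeder's middle line and within 11 mm of the bay's middle line) and at rest; the plunger is up; the other two tablets are in the magazine (all of step 3 and value of joint plunger below 0.005 m and linear speed of tablet0 below 0.01 m/s and horizontal distance between each of tablet1_center, tablet2_center and feeder below 0.008 m); the robot touches nothing.
It fails at once if a second tablet is pushed out (plunger pressed more than once) (horizontal distance between any of tablet1_center, tablet2_center and feeder above 0.012 m).
It fails at once if the tablet is lifted or tipped up (height (world z) of tablet0_center above 0.024 m or angle between tablet0_center's own z axis and vertical above 0.5 rad).
It fails at once if something else on the table is shifted by more than 15 mm (distance of any of wax_pot, dye_bowl, pen_long, pen_short, stamp, jar, spool, paraffin from where it was at the start of the episode above 0.015 m).
It also fails if it takes over 48 s, if anything falls off the work surface, if the arm or the gripper's body presses on something with over 40 N, if the wrist force passes 120 N, or if a joint passes its speed limit or range.

## Robot

A 6-joint arm with a two-finger parallel gripper is mounted at the origin on the work surface. World frame = base frame: x ahead of the robot, y to its left, z up, the work surface at z = 0. Lengths are in m, angles in rad, forces in N, time in s.
With the tool pointing down it reaches from about 0.4 to 0.825 m from the base axis. Payload 7 kg.
Tool frame: the origin (TCP) lies midway between the tips of the shut fingers; the grasp point (between the pads) lies 19 mm behind it; z points along the fingers, y is the direction in which the jaws open and shut (so a half turn about z gives the same grasp; the last joint's range is limited). The gripper opens to 88 mm and grips with 3 to 60 N. Pads are 19 mm wide; open, the fingers measure 130 mm over their backs; the gripper's body (78 mm by 193 mm) begins 47 mm behind the grasp point.
Start: joints at [-0.963, 0.359, 0.012, 0, -1.224, -0.288], TCP at [0.212, -0.641, 0.227] pointing down, gripper open.
Joint ranges: [-3.07, 3.07], [-1.43, 2.12], [-1.02, 1.25], [-3.03, 1.67], [-3.05, -0], [-3.03, 3.03]. Speed limits (rad/s): [2.39, 2.39, 3.01, 3.14, 3.14, 3.14].

## Interface

Orientations are given as a unit quaternion [x, y, z, w].
In Python, from plant import * gives the robot as it stands.
- The arm moves only by the tool step_arm, never from a script. Its argument "series" is a list of rows, each a list of 3 entries, a list of its own where there are three numbers: the turn, a rotation vector about the tool's x, y, z in degrees, then the shift along the tool's x, y, z in m, then the finger opening in m, from 0 to 0.0876. In form: [[[rx, ry, rz], [dx, dy, dz], gripper], ...]. A call has 1 to 12 rows; each row is the pose to reach, as a shift and turn from the pose commanded when the call began, along the tool's axes at that moment; what a row does not reach only later rows make up. A row lasts 1/8 s, in which the tool goes at most 62.5 mm and 10.7 degrees, less where a joint would pass 70% of its speed; a pose out of reach is approached as far as the arm can. A call with a gripper value outside its range is refused whole. The fingers move at their own pace and stop on an object; the grip force is fixed at half the most. Time passes only in rows, so rows that repeat a pose let the fingers close. It gives the time, the measured TCP pose, the force and the opening at its end, in the units of the state.
- read_state(): the state, without advancing time (a new reading comes with each control period).
- snapshot(name): name is "scene" or "top" or "wrist"; returns the picture (480x640x3 uint8, red, green, blue); there is no depth.
- camera_info(name): a dict with "vertical_fov" (degrees; the focal length in pixels is half the picture's height over the tangent of half this angle, whatever the lens; pixels are square), "cx", "cy" (the principal point, pixels), "k1" (the pictures are not rectified: a ray, as slopes to the right and down, at radius r is drawn at 1 + k1 r^2 times it, then the intrinsics apply), "rvec" (rotation vector, rad) and "tvec" (3), from world to camera coordinates, as OpenCV has them. Camera axes: x right, y down, z forward; pixel columns grow to the right and rows downward; lengths in m; the calibration is good to about 2 mm. A picture is of the moment at which its call begins: read the wrist's pose just before it. camera_info takes no time and is no camera call; for the wrist camera it gives the pose at the moment of the call.
- job_done(): hands the job in, once; it reports no verdict.
Trained networks look in the newest picture that a camera, given by its name, has taken for a name from the list of things; names that differ only in an ending like _2 or _b are one class to them, and where a whole thing is asked for, a point or a joint stands for the part that bears it (a point fixed in the world has none). Each returns a list of dicts, best first, with "p" (0 to 1); they miss things now and then, are a little off and sometimes report something else, mostly with a low value. They report only what shows in the picture. A call takes as long as a camera call. They do not tell look-alikes from the thing itself.
- find_in(camera, name): "bbox" ([centre column, centre row, width, height] in pixels, round what is visible of it).
- mark_of(camera, name): "pixel" ([row, column] in pixels: a listed point, or the origin of a listed thing).
The state is a dict: "clock": time; "joint_positions": joint angles; "joint_velocities": joint speeds; "joint_efforts": joint torques, N m; "tool_pos": TCP position; "tool_rot": TCP orientation; "force": force on the tool from outside, world axes, zero at the start; "moment": the same for the moment, N m; "gripper_width": opening from 0.0 (shut) to 1.0 (fully open).
Only numpy, scipy, OpenCV 4.12 (cv2) and the standard library are available. Lean on these libraries where they do the work, as an engineer would, in place of code of your own. Each camera call takes 0.05 s, during which the arm holds its last target. There are 200 camera calls.

## Working session

There is one attempt and no reset: what is moved stays moved. The work goes in short steps, Python scripts to look and compute and a tool call to move; the robot and the scene stay as the last step left them, time stands still between calls to the robot, and variables do not carry over. Pictures are saved under pics/ and viewed, about 8 in all and at most 12, crops included, and the job is handed in when it is done.

Besides the shell and the picture viewer there is one more tool, called after ">>>" as a command line: name --argument value ..., lists and objects as JSON in quotes. step_arm: Moves the arm, as the interface text tells. Its arguments: {"type":"object","properties":{"series":{"type":"array","items":{"type":"array"}}},"required":["series"]}

```bash
ls; mkdir -p pics; cat > h.py <<'E'
from plant import *
import numpy as np, cv2
from scipy.spatial.transform import Rotation as R
def cam(n):
    c=camera_info(n); f=240/np.tan(np.radians(c["vertical_fov"])/2)
    return c,f,R.from_rotvec(c["rvec"]).as_matrix(),np.array(c["tvec"])
def unproj(n,row,col,z,ci=None):
    c,f,Rm,t=ci or cam(n)
    d=np.array([(col-c["cx"])/f,(row-c["cy"])/f]); u=d.copy()
    for _ in range(30): u=d/(1+c["k1"]*(u@u))
    r=Rm.T@np.array([*u,1]); o=-Rm.T@t
    return o+r*(z-o[2])/r[2]
def proj(n,P,ci=None):
    c,f,Rm,t=ci or cam(n)
    p=Rm@np.array(P)+t; u=p[:2]/p[2]; u=u*(1+c["k1"]*(u@u))
    return u[1]*f+c["cy"],u[0]*f+c["cx"]
def save(n,img): cv2.imwrite("pics/"+n,cv2.cvtColor(img,cv2.COLOR_RGB2BGR))
E
python3 - <<'E'
from h import *
for n in ("top","scene"):
    save(n+"1.png",snapshot(n)); ci=cam(n); print(n,-ci[2].T@ci[3])
    for k,z in dict(plunger_top=.099,landing=.006,bay_left=.006,bay_right=.006,tablet2_center=.041,feeder=0,wax_pot=0,dye_bowl=0,jar=0,stamp=0,pen_long=0,pen_short=0).items():
        print(k,[(round(m["p"],2),np.round(m["pixel"]).tolist(),np.round(unproj(n,*m["pixel"],z,ci),4)[:2].tolist()) for m in mark_of(n,k)[:3]])
s=read_state(); print(s)
E
```

```text
pics
top [0.33803738 0.09730104 1.32799069]
plunger_top [(0.54, [171.0, 322.0], [0.6591, 0.0856])]
landing [(0.63, [245.0, 313.0], [0.5145, 0.1054])]
bay_left [(0.67, [238.0, 265.0], [0.5299, 0.2129])]
bay_right [(0.59, [249.0, 358.0], [0.5043, 0.0036])]
tablet2_center [(0.82, [304.0, 290.0], [0.3816, 0.154]), (0.79, [210.0, 319.0], [0.5873, 0.0927]), (0.51, [128.0, 367.0], [0.775, -0.0147])]
feeder [(0.79, [211.0, 313.0], [0.5914, 0.1062])]
wax_pot [(0.83, [319.0, 123.0], [0.3474, 0.5226]), (0.7, [357.0, 219.0], [0.2671, 0.309]), (0.65, [217.0, 190.0], [0.5761, 0.3844])]
dye_bowl [(0.8, [226.0, 441.0], [0.5602, -0.1836])]
jar [(0.77, [181.0, 277.0], [0.6618, 0.1891])]
stamp [(0.6, [187.0, 358.0], [0.649, 0.0035])]
pen_long [(0.94, [275.0, 275.0], [0.4463, 0.1889]), (0.68, [143.0, 237.0], [0.7497, 0.2828]), (0.41, [210.0, 317.0], [0.594, 0.096])]
pen_short [(0.71, [281.0, 347.0], [0.4343, 0.0294])]
scene [1.16698933 0.08079891 0.86818996]
plunger_top [(0.75, [294.0, 322.0], [0.6552, 0.0943])]
landing [(0.86, [264.0, 327.0], [0.5131, 0.1069]), (0.24, [278.0, 191.0], [0.5504, -0.1871])
[... 847 characters left out ...]
{'clock': 1.3, 'joint_positions': array([-9.62896813e-01,  3.58602384e-01,  1.18893832e-02, -1.37648339e-05,
       -1.22411683e+00, -2.88089588e-01]), 'joint_velocities': array([-0.00069263, -0.00030803,  0.00137154,  0.00113105, -0.00056419,
        0.00067542]), 'joint_efforts': array([-3.67631910e-04, -5.82381463e+01,  2.93301755e+01,  7.00299740e+00,
        1.23314830e-02, -4.48312235e-06]), 'tool_pos': array([ 0.21217605, -0.64074799,  0.22655259]), 'tool_rot': array([-1.59222074e-01,  9.87242792e-01,  1.79043018e-05, -1.42290669e-06]), 'force': array([-0.14750776, -0.07530571, -0.17808722]), 'moment': array([ 0.01116432,  0.06409128, -0.01717264]), 'gripper_width': 1.000342062659275}
```

```bash
python3 - <<'E'
import cv2,numpy as np
t=cv2.imread("pics/top1.png"); s=cv2.imread("pics/scene1.png")
cv2.imwrite("pics/topc.png",cv2.resize(t[90:390,80:480],(800,600),interpolation=cv2.INTER_CUBIC))
cv2.imwrite("pics/scenec.png",cv2.resize(s[160:460,150:550],(800,600),interpolation=cv2.INTER_CUBIC))
E
```

```text
(no output)
```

View pics/topc.png

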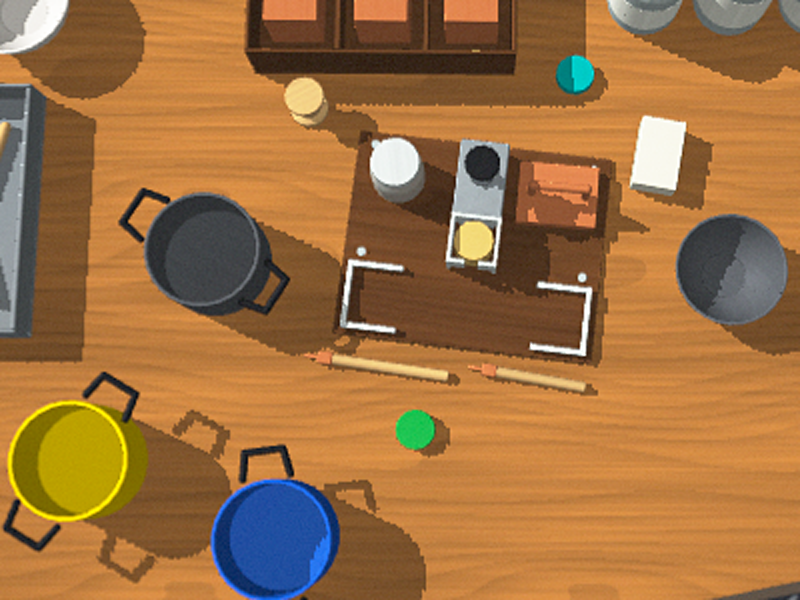

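View pics/scenec.png

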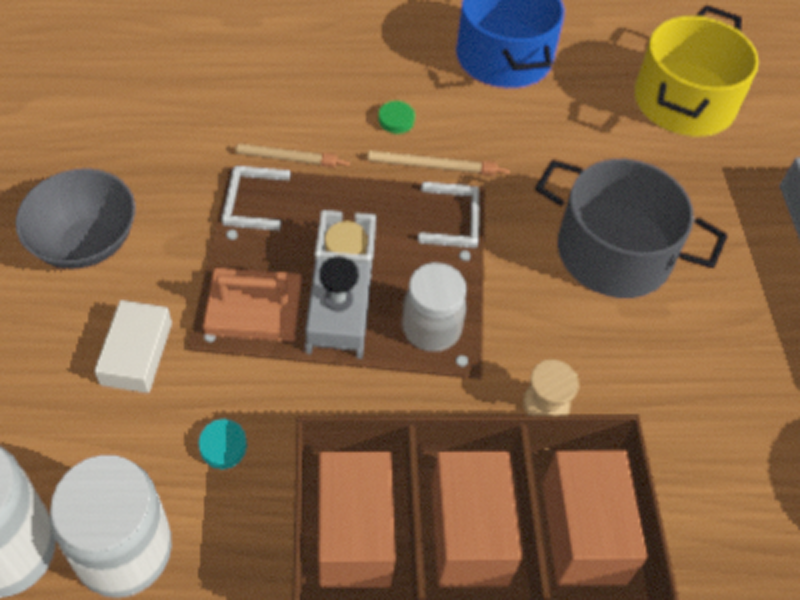

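Top crop: the candidates for wax_pot are the dark steel pot (205,250), the yellow one (70,460) and the blue one (275,540). The dark steel one fits, as the others are coloured look-alikes. It stands left (+y), so bay_left is the one to use. The real magazine is the aluminium tower at (475,240); the green and turquoise discs are look-alikes. The second view confirms this. Next I fit the feeder's pose from fence and board corners.

```bash
python3 - <<'E'
from h import *
from scipy.optimize import least_squares
T={(-.032,.137,.016):(349,262),(-.108,.137,.016):(342,328),(-.032,.075,.016):(404,267),(-.108,.075,.016):(397,331),
(-.032,-.137,.016):(592,287),(-.108,-.137,.016):(585,355),(-.032,-.075,.016):(538,284),(-.108,-.075,.016):(530,348),
(.12,.145,.006):(362,132),(.12,-.145,.006):(614,159),(-.115,-.145,.006):(600,363),(-.115,.145,.006):(335,333),(.075,0,.099):(483,161)}
S={(-.108,.137,.016):(478,184),(-.032,.137,.016):(480,245),(-.108,.075,.016):(420,185),(-.032,.075,.016):(418,238),
(-.108,-.137,.016):(235,168),(-.032,-.137,.016):(223,225),(-.108,-.075,.016):(290,172),(-.032,-.075,.016):(280,226),(.12,.145,.006):(484,376),(.075,0,.099):(338,270)}
ct,cs=cam("top"),cam("scene")
def W(p,P): c,s=np.cos(p[2]),np.sin(p[2]); return [p[0]+c*P[0]-s*P[1],p[1]+s*P[0]+c*P[1],P[2]]
def rt(p): return [v for P,q in T.items() for a in [proj("top",W(p,P),ct)] for v in (a[1]-80-q[0]/2,a[0]-90-q[1]/2)]
def rs(p): return [v for P,q in S.items() for a in [proj("scene",W(p,P),cs)] for v in (a[1]-150-q[0]/2,a[0]-160-q[1]/2)]
for nm,f in (("top",rt),("scene",rs),("both",lambda p:rt(p)+rs(p))):
    r=least_squares(f,[.58,.1,-.1],loss="soft_l1"); print(nm,r.x.round(4),"rms",np.sqrt(np.mean(np.square(f(r.x)))))
    if nm!="both": print(np.array(f(r.x)).reshape(-1,2).round(1).tolist())
p=r.x
for P in [(.075,0,.099),(-.07,0,.013),(-.07,.103,.013)]: print(P,np.round(W(p,P),4))
s=read_state(); print(R.from_quat(s["tool_rot"]).as_matrix().round(4).tolist())
E
```

```text
top [ 0.5848  0.0956 -0.1067] rms 0.9313269777095703
[[0.4, -0.9], [-0.5, -0.3], [0.4, -0.3], [-0.2, 1.3], [1.0, 0.3], [1.1, 0.1], [0.3, -1.3], [0.7, 0.5], [-0.6, -0.5], [-0.5, -0.1], [-3.5, 0.1], [-0.5, 0.4], [0.0, 0.6]]
scene [ 0.5861  0.0974 -0.1044] rms 0.8789553804780041
[[0.1, 1.3], [-1.1, -1.2], [1.2, -1.4], [0.7, -0.1], [-0.5, -0.3], [-0.3, -1.7], [-0.7, -0.1], [-0.3, 0.2], [0.0, 0.8], [1.0, 1.5]]
both [ 0.5852  0.0964 -0.1063] rms 0.9869560738552373
(0.075, 0, 0.099) [0.6598 0.0885 0.099 ]
(-0.07, 0, 0.013) [0.5156 0.1039 0.013 ]
(-0.07, 0.103, 0.013) [0.5265 0.2063 0.013 ]
[[-0.9493, -0.3144, -0.0], [-0.3144, 0.9493, 0.0], [-0.0, 0.0, -1.0]]
```

The dark pot is on the left, so I use bay_left. The feeder is at (0.585, 0.096) with yaw -6.1°. First I move above the plunger, turn the jaw axis along feeder x and shut the fingers.

>>> step_arm --series '[[[0, 0, -6], [-0.055, 0.046, 0], 0.0], [[0, 0, -12], [-0.11, 0.092, 0], 0.0], [[0, 0, -18], [-0.165, 0.138, 0], 0.0], [[0, 0, -24], [-0.22, 0.184, 0], 0.0], [[0, 0, -30], [-0.275, 0.23, 0], 0.0], [[0, 0, -36], [-0.33, 0.276, 0], 0.0], [[0, 0, -42], [-0.385, 0.322, 0], 0.0], [[0, 0, -48], [-0.44, 0.368, 0.01], 0.0], [[0, 0, -54], [-0.495, 0.414, 0.02], 0.0], [[0, 0, -60], [-0.55, 0.46, 0.03], 0.0], [[0, 0, -65.6], [-0.605, 0.506, 0.03], 0.0], [[0, 0, -65.6], [-0.6547, 0.5517, 0.03], 0.0]]'

```text
clock: 2.8
tool_pos: [0.6063, -0.0015, 0.2011]
tool_rot: [-0.669, 0.743, -0.0, 0.0]
force: [0.5, 0.1, -0.5]
gripper_width: 0.012
```

>>> step_arm --series '[[[0, 0, 0], [0, 0, 0], 0.0], [[0, 0, 0], [0, 0, 0], 0.0]]'

```text
clock: 3.05
tool_pos: [0.6052, -0.0033, 0.2007]
tool_rot: [-0.669, 0.743, 0.0, -0.0]
force: [0.2, -0.2, -0.7]
gripper_width: 0.006
```

```bash
python3 - <<'E'
from h import *
s=read_state(); print(s["clock"],s["tool_pos"].round(4),R.from_quat(s["tool_rot"]).as_matrix().round(4).tolist())
ci=cam("wrist"); im=snapshot("wrist")
print(-ci[2].T@ci[3])
for k,z in dict(plunger_top=.099,landing=.006,bay_left=.006,tablet2_center=.041,feeder=0).items():
    print(k,[(round(m["p"],2),np.round(m["pixel"]).tolist(),np.round(unproj("wrist",*m["pixel"],z,ci),4)[:2].tolist()) for m in mark_of("wrist",k)[:2]])
yaw=-.1063;f=np.array([.5852,.0964]);Rz=np.array([[np.cos(yaw),-np.sin(yaw)],[np.sin(yaw),np.cos(yaw)]])
im=im.copy()
for P in [(.075,0,.099),(0,0,.054),(-.0275,.0275,.054),(.0275,-.0275,.054),(-.07,0,.006),(-.032,.137,.016),(-.108,.137,.016),(-.032,.075,.016),(-.108,.075,.016),(-.032,-.075,.016)]:
    r,c=proj("wrist",[*(f+Rz@P[:2]),P[2]],ci)
    if 0<=r<480 and 0<=c<640: cv2.circle(im,(int(round(c)),int(round(r))),4,(255,0,255),1)
save("w1.png",im)
E
```

```text
3.05 [ 0.6052 -0.0033  0.2007] [[-0.1051, -0.9945, -0.0008], [-0.9945, 0.1051, -0.0002], [0.0003, 0.0008, -1.0]]
[ 0.59742929 -0.08069009  0.35937302]
plunger_top []
landing [(0.33, [97.0, 206.0], [0.6881, -0.1117])]
bay_left []
tablet2_center [(0.75, [218.0, 115.0], [0.7716, -0.0248]), (0.67, [345.0, 558.0], [0.398, 0.1353])]
feeder []
```

View pics/w1.png

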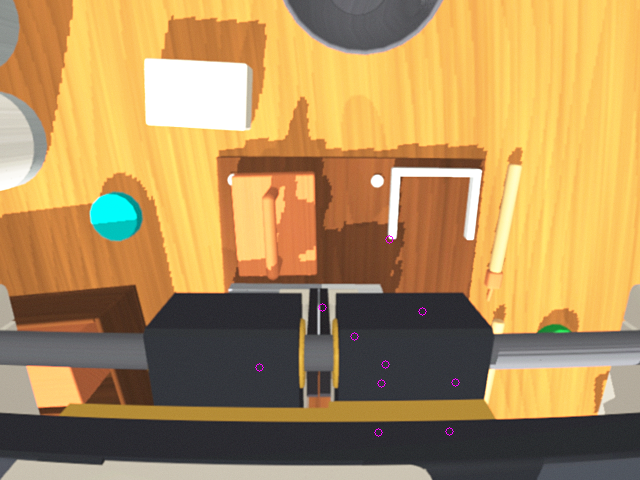

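The wrist view shows the right bay's fence end at (390,239), exactly where the fit predicts it, so the pose is confirmed. Next I go over the cap.

>>> step_arm --series '[[[0, 0, 0], [-0.05, -0.022, 0.02], 0.0], [[0, 0, 0], [-0.097, -0.0447, 0.04], 0.0], [[0, 0, 0], [-0.097, -0.0447, 0.065], 0.0], [[0, 0, 0], [-0.097, -0.0447, 0.085], 0.0], [[0, 0, 0], [-0.097, -0.0447, 0.09], 0.0], [[0, 0, 0], [-0.097, -0.0447, 0.09], 0.0]]'

```text
clock: 4.1
tool_pos: [0.6603, 0.0878, 0.1115]
tool_rot: [-0.668, 0.744, -0.0, 0.0]
force: [-1.0, 0.1, 0.5]
gripper_width: 0.002
```

>>> step_arm --series '[[[0, 0, 0], [0, 0, 0.008], 0.0], [[0, 0, 0], [0, 0, 0.013], 0.0], [[0, 0, 0], [0, 0, 0.018], 0.0], [[0, 0, 0], [0, 0, 0.023], 0.0], [[0, 0, 0], [0, 0, 0.028], 0.0], [[0, 0, 0], [0, 0, 0.033], 0.0], [[0, 0, 0], [0, 0, 0.037], 0.0], [[0, 0, 0], [0, 0, 0.041], 0.0], [[0, 0, 0], [0, 0, 0.042], 0.0], [[0, 0, 0], [0, 0, 0.042], 0.0]]'

```text
clock: 5.35
tool_pos: [0.6604, 0.0881, 0.0699]
tool_rot: [-0.669, 0.743, -0.0, 0.0]
force: [-1.9, -0.5, 6.7]
gripper_width: 0.003
```

>>> step_arm --series '[[[0, 0, 0], [0, 0, 0.001], 0.0], [[0, 0, 0], [0, 0, 0.0015], 0.0], [[0, 0, 0], [0, 0, 0.0015], 0.0]]'

```text
clock: 5.72
tool_pos: [0.6605, 0.0882, 0.0693]
tool_rot: [-0.669, 0.743, -0.0, 0.0]
force: [-4.7, -0.3, 13.4]
gripper_width: 0.006
```

The force rose to 13 N, so the end stop is reached. Now I release it.

>>> step_arm --series '[[[0, 0, 0], [0, 0, -0.006], 0.0], [[0, 0, 0], [0, 0, -0.012], 0.0], [[0, 0, 0], [0, 0, -0.018], 0.0], [[0, 0, 0], [0, 0, -0.024], 0.0], [[0, 0, 0], [0, 0, -0.032], 0.0], [[0, 0, 0], [0, 0, -0.05], 0.0], [[0, 0, 0], [0, 0, -0.08], 0.0], [[0, 0, 0], [0.06, 0.03, -0.08], 0.0], [[0, 0, 0], [0.11, 0.06, -0.08], 0.012], [[0, 0, 0], [0.16, 0.09, -0.08], 0.012], [[0, 0, 0], [0.2, 0.1, -0.08], 0.012], [[0, 0, 0], [0.2, 0.1, -0.08], 0.012]]'

```text
clock: 7.22
tool_pos: [0.5384, -0.1021, 0.1487]
tool_rot: [-0.668, 0.745, -0.0, 0.0]
force: [-0.4, 0.1, 0.5]
gripper_width: 0.138
```

```bash
python3 - <<'E'
from h import *
s=read_state(); print(s["clock"],s["tool_pos"].round(4),R.from_quat(s["tool_rot"]).as_matrix().round(4).tolist(),s["gripper_width"]*.0876)
yaw=-.1063;f=np.array([.5852,.0964]);Rz=np.array([[np.cos(yaw),-np.sin(yaw)],[np.sin(yaw),np.cos(yaw)]])
o=[]
for n in ("top","scene"):
    im=snapshot(n); ci=cam(n)
    for k,z in (("tablet0_center",.013),("plunger_top",.099)):
        for m in mark_of(n,k)[:4]:
            w=unproj(n,*m["pixel"],z,ci)[:2]; print(n,k,round(m["p"],2),np.round(m["pixel"]),"feeder",(Rz.T@(w-f)).round(4))
    r,c=map(int,proj(n,[.52,.12,.01],ci)); o.append(cv2.resize(im[r-75:r+75,c-100:c+100],(400,300),interpolation=cv2.INTER_CUBIC))
save("r1.png",np.hstack(o))
E
```

```text
7.225 [ 0.5384 -0.1021  0.1487] [[-0.1087, -0.9941, 0.0008], [-0.9941, 0.1087, 0.0002], [-0.0003, -0.0007, -1.0]] 0.012069728383542123
top plunger_top 0.37 [173. 318.] feeder [0.0694 0.0052]
scene tablet0_center 0.83 [264. 327.] feeder [-0.067   0.0038]
scene plunger_top 0.77 [297. 319.] feeder [ 0.0765 -0.0009]
```

View pics/r1.png

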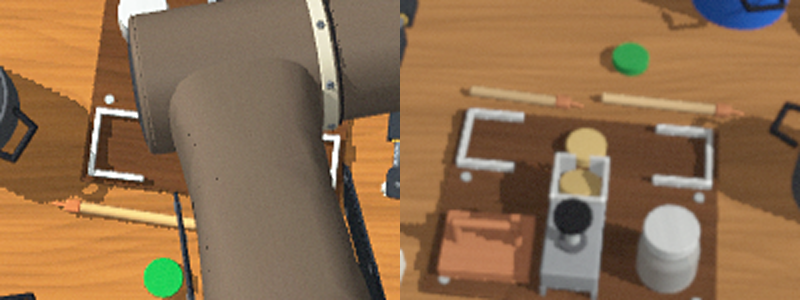

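Right half of the picture: the tablet lies in front of the gate at crop (586,145), the plunger is up and the rest remain in the tower. I descend beside the tablet on the right with the fingers 12 mm apart, as a small cradle.

>>> step_arm --series '[[[0, 0, 0], [-0.05, 0.015, 0], 0.012], [[0, 0, 0], [-0.1, 0.03, 0.02], 0.012], [[0, 0, 0], [-0.1543, 0.0449, 0.04], 0.012], [[0, 0, 0], [-0.1543, 0.0449, 0.06], 0.012], [[0, 0, 0], [-0.1543, 0.0449, 0.085], 0.012], [[0, 0, 0], [-0.1543, 0.0449, 0.11], 0.012], [[0, 0, 0], [-0.1543, 0.0449, 0.12], 0.012], [[0, 0, 0], [-0.1543, 0.0449, 0.12], 0.012]]'

```text
clock: 8.52
tool_pos: [0.511, 0.0583, 0.0271]
tool_rot: [-0.669, 0.743, 0.0, -0.001]
force: [-0.2, 0.9, 0.2]
gripper_width: 0.133
```

```bash
cat >> h.py <<'E'
yaw=-.1063;f0=np.array([.5852,.0964]);Rz=np.array([[np.cos(yaw),-np.sin(yaw)],[np.sin(yaw),np.cos(yaw)]])
def look(out):
    s=read_state(); print(s["clock"],s["tool_pos"].round(4),"tcp feeder",(Rz.T@(s["tool_pos"][:2]-f0)).round(4),R.from_quat(s["tool_rot"]).as_matrix()[:2,:2].round(4).tolist(),s["gripper_width"]*.0876)
    n="scene"; im=snapshot(n); ci=cam(n)
    for m in mark_of(n,"tablet0_center")[:3]:
        w=unproj(n,*m["pixel"],.013,ci)[:2]; print(round(m["p"],2),np.round(m["pixel"]),"feeder",(Rz.T@(w-f0)).round(4))
    r,c=map(int,proj(n,[.53,.14,.01],ci)); save(out,cv2.resize(im[r-75:r+75,c-100:c+100],(800,600),interpolation=cv2.INTER_CUBIC))
E
python3 -c 'from h import *; look("r2.png")'
```

```text
8.525 [0.511  0.0583 0.0271] tcp feeder [-0.0697 -0.0457] [[-0.1052, -0.9944], [-0.9945, 0.1052]] 0.011662201625763619
0.72 [260. 331.] feeder [-0.0794  0.0113]
0.41 [318. 363.] feeder [0.0606 0.0877]
```

View pics/r2.png

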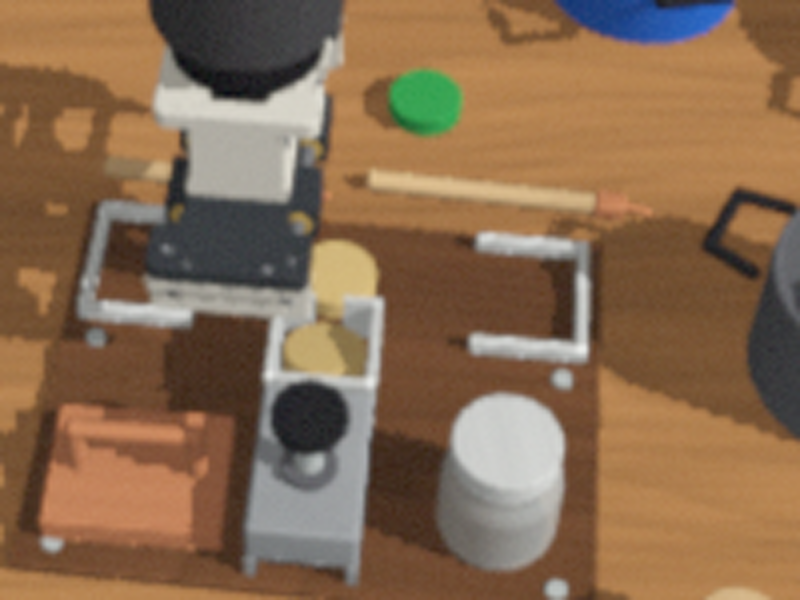

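>>> step_arm --series '[[[0, 0, 0], [0, 0, 0.008], 0.012], [[0, 0, 0], [0, 0, 0.014], 0.012], [[0, 0, 0], [0, 0, 0.014], 0.012], [[0, 0, 0], [-0.006, 0, 0.014], 0.012], [[0, 0, 0], [-0.012, 0, 0.014], 0.012], [[0, 0, 0], [-0.018, 0, 0.014], 0.012], [[0, 0, 0], [-0.025, 0, 0.014], 0.012], [[0, 0, 0], [-0.032, 0, 0.014], 0.012], [[0, 0, 0], [-0.039, 0, 0.014], 0.012], [[0, 0, 0], [-0.046, 0, 0.014], 0.012], [[0, 0, 0], [-0.053, 0, 0.014], 0.012], [[0, 0, 0], [-0.06, 0, 0.014], 0.012]]'

```text
clock: 10.12
tool_pos: [0.5176, 0.1182, 0.0135]
tool_rot: [-0.669, 0.744, 0.0, 0.0]
force: [-0.6, 0.8, 0.8]
gripper_width: 0.138
```

```bash
python3 -c 'from h import *; look("r3.png")'
```

```text
10.125 [0.5176 0.1182 0.0135] tcp feeder [-0.0695  0.0145] [[-0.1059, -0.9944], [-0.9944, 0.1059]] 0.01209418503935612
0.6 [266. 348.] feeder [-0.0659  0.049 ]
0.25 [279. 325.] feeder [-0.025  0.003]
```

View pics/r3.png

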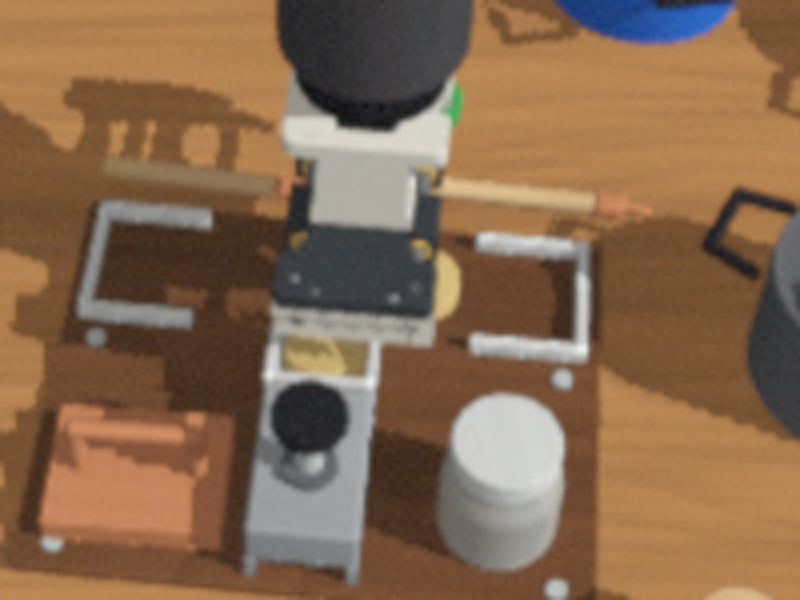

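The tablet travels ahead of the fingers at crop (448,285), midway between the fence arms. I push on to just inside.

>>> step_arm --series '[[[0, 0, 0], [-0.007, 0, 0], 0.012], [[0, 0, 0], [-0.014, 0, 0], 0.012], [[0, 0, 0], [-0.021, 0, 0], 0.012], [[0, 0, 0], [-0.028, 0, 0], 0.012], [[0, 0, 0], [-0.035, 0, 0], 0.012], [[0, 0, 0], [-0.041, 0, 0], 0.012], [[0, 0, 0], [-0.046, 0, 0], 0.012], [[0, 0, 0], [-0.05, 0, 0], 0.012], [[0, 0, 0], [-0.053, 0, 0], 0.012], [[0, 0, 0], [-0.053, 0, 0], 0.012]]'

```text
clock: 11.48
tool_pos: [0.5232, 0.1706, 0.0135]
tool_rot: [-0.669, 0.744, 0.0, 0.0]
force: [-0.5, 0.1, -0.6]
gripper_width: 0.14
```

```bash
python3 - <<'E'
from h import *
look("r4.png")
im=cv2.imread("pics/r4.png"); ci=cam("scene"); r0,c0=map(int,proj("scene",[.53,.14,.01],ci))
for yc in (.098,.104,.11):
    pts=[]
    for a in np.linspace(0,2*np.pi,60):
        w=f0+Rz@np.array([-.07+.022*np.cos(a),yc+.022*np.sin(a)]); r,c=proj("scene",[*w,.02],ci); pts.append([(c-c0+100)*4,(r-r0+75)*4])
    cv2.polylines(im,[np.int32(pts)],True,(255,0,255) if yc!=.104 else (0,255,0),1)
cv2.imwrite("pics/r4b.png",im)
E
```

```text
11.475 [0.5232 0.1706 0.0135] tcp feeder [-0.0695  0.0672] [[-0.1057, -0.9944], [-0.9944, 0.1057]] 0.012238223196026528
0.58 [268. 371.] feeder [-0.0661  0.0989]
0.19 [296. 321.] feeder [ 0.0176 -0.0025]
```

View pics/r4b.png

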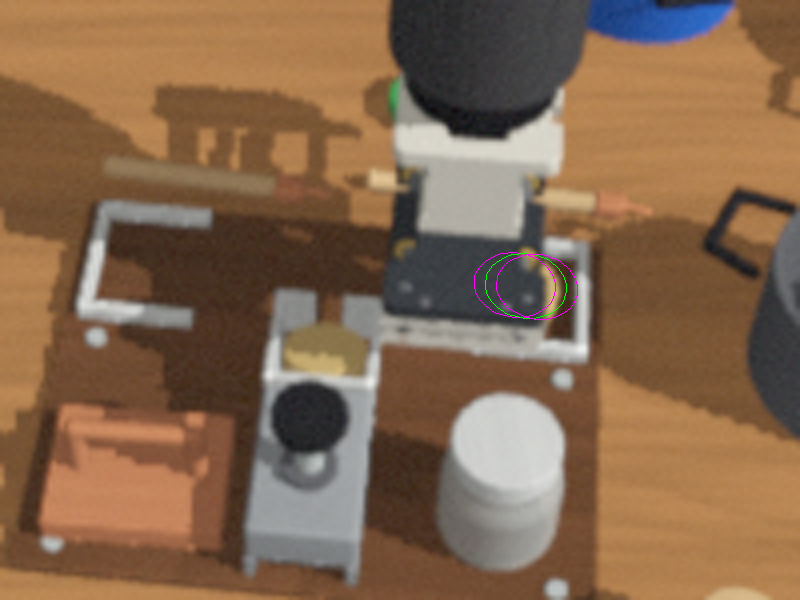

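The tablet's edge lies at crop col ~563, between the 98 and 104 mm outlines. I push another 5 mm, then back off and rise.

>>> step_arm --series '[[[0, 0, 0], [-0.002, 0, 0], 0.012], [[0, 0, 0], [-0.004, 0, 0], 0.012], [[0, 0, 0], [-0.005, 0, 0], 0.012], [[0, 0, 0], [-0.005, 0, 0], 0.012], [[0, 0, 0], [0.01, 0, 0], 0.012], [[0, 0, 0], [0.04, 0, 0], 0.012], [[0, 0, 0], [0.05, 0, -0.03], 0.012], [[0, 0, 0], [0.08, 0, -0.08], 0.012], [[0, 0, 0], [0.13, 0, -0.13], 0.012], [[0, 0, 0], [0.19, 0, -0.13], 0.012], [[0, 0, 0], [0.25, 0, -0.13], 0.012], [[0, 0, 0], [0.25, 0, -0.13], 0.012]]'

```text
clock: 13.08
tool_pos: [0.495, -0.0821, 0.1436]
tool_rot: [-0.667, 0.745, 0.0, -0.0]
force: [-1.4, 0.2, -0.1]
gripper_width: 0.133
```

```bash
python3 - <<'E'
from h import *
look("r5.png")
im=cv2.imread("pics/r5.png"); ci=cam("scene"); r0,c0=map(int,proj("scene",[.53,.14,.01],ci))
for yc in (.096,.104,.112):
    pts=[]
    for a in np.linspace(0,2*np.pi,60):
        w=f0+Rz@np.array([-.07+.022*np.cos(a),yc+.022*np.sin(a)]); r,c=proj("scene",[*w,.02],ci); pts.append([(c-c0+100)*4,(r-r0+75)*4])
    cv2.polylines(im,[np.int32(pts)],True,(255,0,255) if yc!=.104 else (0,255,0),1)
cv2.imwrite("pics/r5b.png",im)
E
```

```text
13.075 [ 0.495  -0.0821  0.1436] tcp feeder [-0.0707 -0.1871] [[-0.1113, -0.9938], [-0.9938, 0.1113]] 0.011681514268367716
0.82 [265. 372.] feeder [-0.0722  0.1004]
0.63 [289. 318.] feeder [ 0.002  -0.0088]
0.43 [321. 364.] feeder [0.0678 0.09  ]
```

View pics/r5b.png

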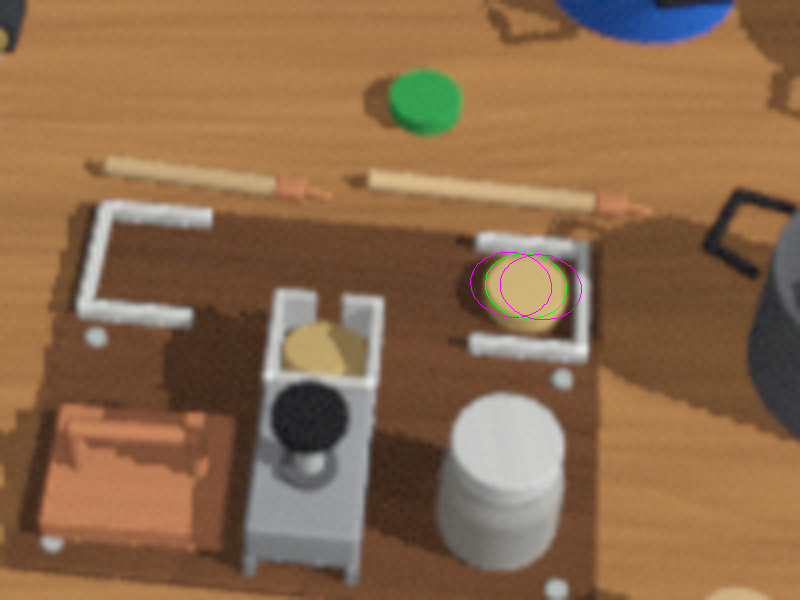

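The tablet's top face matches the 104 mm outline at crop (527,287), well inside the bay. The plunger is up, nothing else has moved, and the arm is clear, so I hand in.

```bash
python3 -c 'from h import *; print(job_done())'
```

```text
the job is handed in; nothing more can be done
None
```

I pressed the plunger once to its end stop (wrist force rose to 13 N) and let it rise. Then I nudged the tablet with nearly shut fingers into the left bay, beside the dark steel pot, and handed the job in at about 13 s. The hand-in gives no verdict.

- **Tablet:** In the last picture its outline sits at about x −70 mm, y +104 mm in the feeder's frame. The network reading was (−72, +100) mm. The two differ by about 4 mm, and both are within limits.
- **Everything else:** The plunger was up, the remaining tablets were in the magazine and the arm was clear. Nothing else in the final crop appeared to have moved; that crop did not show the dye bowl or paraffin, and only a part of the spool and pot. I judged this by eye, not by measurement.
- **Top camera:** Checked once after the press, it could not see the tablet because the arm was in the way. From then on I relied on the scene camera.

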